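# Make the food slicer safe and hold its carriage at the lift-off mark

### The arm

A 7-joint arm with a two-finger parallel gripper is mounted at the origin on a cart in front of the work surface, level with it; the furniture and walls round the work are solid. World frame = base frame: x ahead of the robot, y to its left, z up, the work surface at z = 0. Lengths are in m, angles in rad, forces in N, time in s.
With the tool pointing down it reaches from about 0.35 to 0.9 m from the base axis. Payload 19.9 kg.
Tool frame: the origin (TCP) lies at the very end of the fingers, on their centre line; the grasp point (between the pads) lies 19 mm behind it; z points along the fingers, y is the line along which they close (so a half turn about z gives the same grasp; the last joint's range is limited). The gripper opens to 85 mm and grips with 20 to 120 N. Pads are 22 mm wide; open, the fingers measure 114 mm over their backs; the gripper's body (76 mm by 85 mm) begins 54 mm behind the grasp point. The pads swing forward as they close: fully open they stand 13 mm farther back than shut.
Start: joints at [1.19, 0.417, -0.01, 1.614, 0.005, 1.111, -0.053], TCP at [0.208, -0.589, 0.231] pointing down, gripper open.
Joint ranges: [-2.81, 2.81], [-0.39, 2.02], [-1.27, 1.25], [0.06, 2.57], [-1.19, 4.33], [0.19, 2], [-2.82, 2.82]. Speed limits (rad/s): [1.89, 1.89, 2.39, 2.39, 3.01, 3.01, 3.01].

### API

Orientations are given as a unit quaternion [w, x, y, z].
In Python, from rig import bot, grab_frame gives the robot as it stands.
- The arm moves only by the tool step_arm, never from a script. Its argument "plan" is a list of rows, each an object with "translation": the shift along the tool's x, y, z in mm, a list of three; "turn": the turn, a rotation vector about the tool's x, y, z in degrees, a list of three; "hand": the opening, from -1 (shut) to 1 (fully open). In form: [{"translation": [tx, ty, tz], "turn": [rx, ry, rz], "hand": hand}, ...]. A call has 1 to 10 rows; each row shifts and turns the commanded pose from where the row before left it, along the tool's axes as they then stand; what a row does not reach is not made up. A row lasts 1/12 s, in which the tool goes at most 41.7 mm and 7.16 degrees, less where a joint would pass 70% of its speed; a pose out of reach is approached as far as the arm can. A call is refused whole if a number of a shift passes 41.7 or a number of a turn 7.16, either way. A call with a gripper value outside its range is refused whole. The fingers move at their own pace and stop on an object; the grip force is fixed at half the most. Time passes only in rows, so rows that do not move let the fingers close. It gives the time, the measured TCP pose, the force, the opening and the grip force at its end, in the units of the state.
- bot.get_state(): the state, without advancing time (a new reading comes with each control period).
- grab_frame(name): name is "scene" or "top"; returns a dict with "color" (420x560x3 uint8, red, green, blue), "depth" (420x560 float32, m along the optical axis (not along the pixel's ray), 0 where there is no reading), "fx", "fy", "cx", "cy" (pixels), "cam_to_world" (4x4, takes a point from camera to world coordinates). Camera axes: x right, y down, z forward; pixel columns grow to the right and rows downward; lengths in m; the calibration is good to about 2 mm. A picture is of the moment at which its call begins.
- bot.sign_off(): hands the job in; it is judged then, once.
The state is a dict: "time": time; "joint_pos": joint angles; "qd": joint speeds; "effort": joint torques, N m; "eef_pos": TCP position; "tool_rot": TCP orientation; "ft_force": force on the tool from outside, world axes, zero at the start; "torque": the same for the moment, N m; "grip_width": opening from 0.0 (shut) to 1.0 (fully open); "grasp_force": force on a finger pad.
Only numpy, scipy, OpenCV 4.12 (cv2) and the standard library are available. Lean on these libraries where they do the work, as an engineer would, in place of code of your own. Each camera call takes 0.05 s, during which the arm holds its last target. There are 200 camera calls.

### The job

Get the food slicer ready for cleaning: first turn its thickness dial anticlockwise back to the zero stop, so that the gauge plate covers the blade, and leave the carriage at home until that is done. Then take the carriage by its upright handle, pull it out towards the front against its return spring until the pointer stands on the white lift-off mark, without running past the mark, and finish while still holding it there so that I can lift the tray off. Leave the plate, the jar and the mug beside it alone.

Things in the scene. Friction and masses are not known exactly. Their poses are not given: they have to be found in the camera images.
- slicer: Food slicer, fixed on a wooden hob cover (top z = 0.018), about 320 x 340 mm, 228 high. Origin: underside, middle; -x is its front and the way the carriage pulls, +y left; stands turned up to 0.25 rad. Upright round blade and white motor housing lie behind the dial and left of the carriage; a gauge plate 150 mm high stands 90 mm to the right of the dial's axis
- dial (a joint): Thickness dial on an upright axis at the slicer's left front, rad: 0 = zero stop (hard), growing clockwise seen from above to 1.45; starts at 0.6 to 1.3. Friction about 0.06 N m; it stays where it is left. Turned back to 0 it brings the gauge plate level with the blade (10 mm per rad)
- dial_grip (a point): On the dial's axis, 10 mm below the top of its grip bar (black, 46 long, 12 wide, 26 high). The bar stands on a round disc 54 mm across whose top is 16 mm below this point. At 0 the bar lies along the slicer's x axis, the white line on its front end against the tick on the housing. The point turns with the dial, its x axis along the bar
- carriage (a joint): Travel of the carriage out of home along the slicer's -x, in m: 0 = home (held there by its spring), 0.110 = pointer on the mark, 0.150 = end stop. The spring pulls it home with about 4 N at home and 8.4 N at the mark, friction about 0.6 N; let go, it runs back
- handle (a point): Centre of the carriage's upright black handle: 24 mm along the slicer's x, 36 mm along its y; its top is 26 mm above this point, straight sides down to 27 mm below, where a 40 x 44 mm foot stands on the tray. The tray (180 mm long) has a wall at its front end, 86 mm ahead of the handle and inward (left) of it, 50 mm high. Moves with the carriage; axes as the slicer's
- pointer (a point): Tip of the white pointer low on the carriage's outer (right) side, near its front corner: 75 mm further front and 32 mm further out than the handle's centre. Moves with the carriage
- mark (a point): The white lift-off mark: a line 3 mm wide across the black index strip along the right side of the slicer, near its front end; the pointer's tip passes over the strip and stands on the line when the carriage is out 110 mm
- oval_plate: Bystander: pale oval plate, 197 x 281 x 20 mm, on the worktop left of the slicer; origin under its centre
- sauce_jar: Bystander: glass jar with red contents and pale lid, 60 mm across, 105 mm high, on the worktop left front; origin under its centre
- mug: Bystander: two-tone mug, 88 x 117 mm with its handle, 94 mm high, on the worktop at the left front edge; origin under its centre

How it is judged:
On the way, in this order (a step that is already met when the one before it is completed fails the run):
1. the thickness dial is back at its zero stop (value of joint dial below 0.09 rad), for 0.2 s.
2. the carriage is pulled out to the mark and held there (value of joint carriage between 0.105 and 0.115 m and value of joint dial below 0.09 rad), for 0.3 s.
At the end, for the whole second after the job is handed in: The dial stands within 0.09 rad of its zero stop; the carriage is held by the fingers (contact over 2 N), at rest, 105 to 115 mm out: the pointer within 5 mm of the mark (all of step 2 and velocity of joint carriage between -0.01 and 0.01 m/s and contact force between the fingers and carriage above 2 N); the arm keeps its last pose, push and grip.
It fails at once if the carriage is drawn more than 15 mm out of home while the dial is off its zero stop (blade uncovered) (value of joint carriage above 0.015 m and value of joint dial above 0.12 rad).
It fails at once if the carriage is run more than 15 mm past the mark (value of joint carriage above 0.125 m).
It fails at once if the plate, the jar or the mug is shifted by more than 20 mm (distance of any of oval_plate, sauce_jar, mug from where it was at the start of the episode above 0.02 m).
It also fails if it takes over 48 s, if anything falls off the work surface, if the arm or the gripper's body presses on something with over 40 N, if the wrist force passes 120 N, or if a joint passes its speed limit or range.

## Working session

There is one attempt and no reset: what is moved stays moved. The work goes in short steps, Python scripts to look and compute and a tool call to move; the robot and the scene stay as the last step left them, time stands still between calls to the robot, and variables do not carry over. Pictures are saved under pics/ and viewed, at most 10 in all, crops included, and the job is handed in when it is done.

Besides the shell and the picture viewer there is one more tool, called after "Emit:" as name([rows], argument=value, ...), one row to a line, values as JSON. step_arm: Moves the arm, as the interface text tells. Its arguments: {"type":"object","properties":{"plan":{"type":"array"}},"required":["plan"]}

```bash
mkdir -p pics
cat > h.py <<'E'
from rig import bot, grab_frame
import numpy as np, cv2
def snap(n,fn):
    f=grab_frame(n); cv2.imwrite('pics/'+fn+'.png',f['color'][:,:,::-1]); np.savez('pics/'+fn+'.npz',**f); return f
def pt(f,u,v,z=None):
    # world point from depth, or ray intersect with height z
    T=f['cam_to_world']; r=np.array([(u-f['cx'])/f['fx'],(v-f['cy'])/f['fy'],1.])
    if z is None: return T[:3,:3]@(r*f['depth'][int(v),int(u)])+T[:3,3]
    d=T[:3,:3]@r; return T[:3,3]+d*(z-T[2,3])/d[2]
E
python3 - <<'E'
from h import *
np.set_printoptions(precision=3,suppress=True)
print(bot.get_state())
for n in('scene','top'):
    f=snap(n,n+'0'); print(n,f['cam_to_world'],f['fx'])
E
```

```text
{'time': 0.0, 'joint_pos': array([ 1.19 ,  0.418, -0.01 ,  1.614,  0.005,  1.111, -0.053]), 'qd': array([ 0.001,  0.   ,  0.   ,  0.   , -0.001, -0.   ,  0.   ]), 'effort': array([ -0.002, -86.444,   0.678, -43.489,   0.019,   0.007,   0.   ]), 'eef_pos': array([ 0.208, -0.589,  0.231]), 'tool_rot': array([-0.001,  0.986,  0.169, -0.   ]), 'ft_force': array([-0.916, -0.667,  0.718]), 'torque': array([-0.028,  0.006, -0.001]), 'grasp_force': 0.0, 'grip_width': 1.001783617774731}
scene [[ 0.997 -0.06   0.052  0.455]
 [-0.08  -0.788  0.611 -0.561]
 [ 0.004 -0.613 -0.79   0.956]
 [ 0.     0.     0.     1.   ]] 448.7270392019349
top [[ 0.012 -0.998  0.058  0.423]
 [-1.    -0.013 -0.015  0.123]
 [ 0.016 -0.057 -0.998  1.389]
 [ 0.     0.     0.     1.   ]] 534.3877284365116
```

View pics/top0.png

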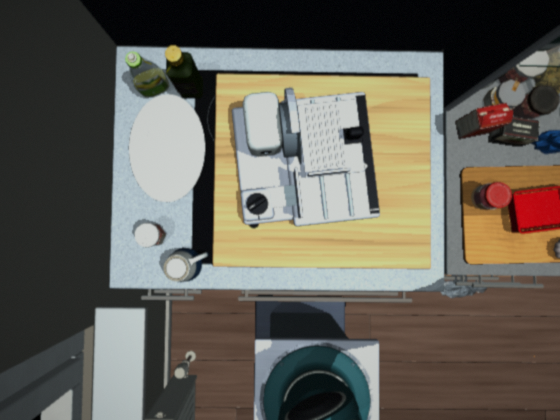

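View pics/scene0.png

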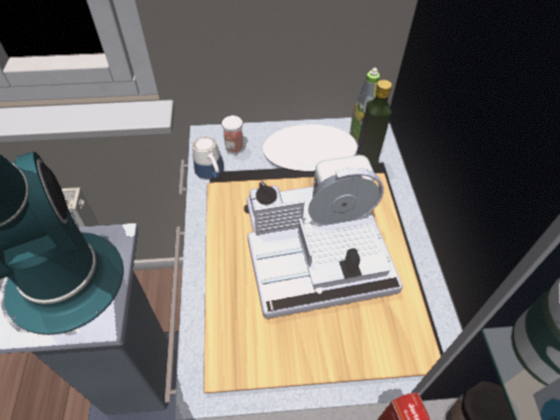

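The top view shows the slicer with its dial near (258,204) and handle near (352,132). The index strip runs along the right side, (360–378, 95–215). The plate, jar and mug are to the left. I'll enlarge this area.

Run:
```python
import cv2,numpy as np
a=cv2.imread('pics/top0.png')
c=cv2.convertScaleAbs(a[80:230,225:385],alpha=1.2,beta=25)
c=cv2.resize(c,None,fx=4,fy=4,interpolation=cv2.INTER_CUBIC)
# ruler ticks every 20 px
for u in range(240,385,20): cv2.line(c,((u-225)*4,0),((u-225)*4,6),(0,0,255),1)
for v in range(80,230,20): cv2.line(c,(0,(v-80)*4),(6,(v-80)*4),(0,0,255),1)
cv2.imwrite('pics/c1.png',c)
b=cv2.imread('pics/scene0.png')
c=cv2.convertScaleAbs(b[150:320,230:410],alpha=1.2,beta=25)
cv2.imwrite('pics/c2.png',cv2.resize(c,None,fx=3.5,fy=3.5,interpolation=cv2.INTER_CUBIC))
```

```text
(no output)
```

View pics/c1.png

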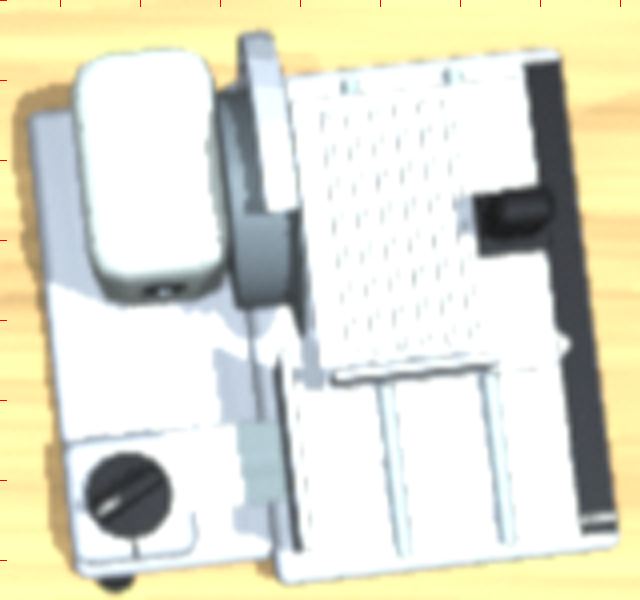

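View pics/c2.png

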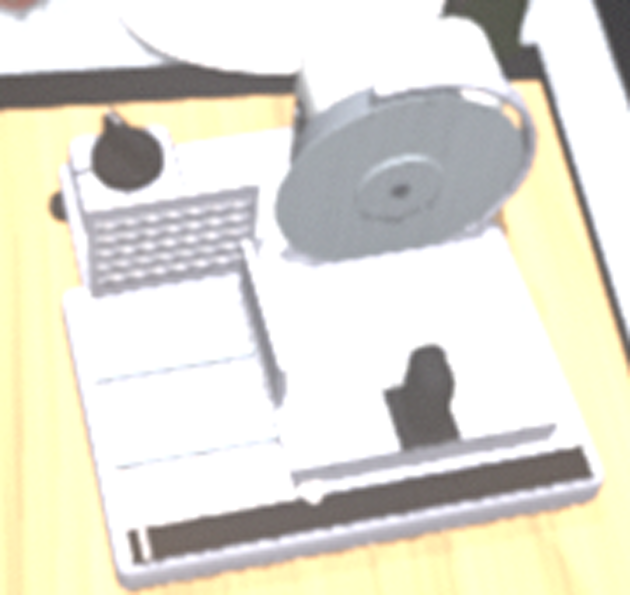

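The crops show the dial disc centred at about (257,203.7). The bar's white front end points left and slightly down, at about (252,206), so the dial stands at roughly 1.2 rad. The handle top is near (357,132), the pointer tip near (367.5,166) and the mark near (374.5,210). Next I'll turn these into positions.

Run:
```python
import sys; from h import *
np.set_printoptions(precision=4,suppress=True)
f=dict(np.load('pics/top0.npz'))
P=lambda c,z=None:pt(f,225+c[0]/4-.4,80+c[1]/4-.4,z)
for n,c in dict(dial=(128,495),dialbarF=(108,505),dialedge=(160,515),htop=(538,205),htop2=(520,208),hfoot=(485,240),pointer=(567,345),mark=(600,519),strip0=(545,70),strip1=(600,530),e0=(560,60),e1=(617,540),cover=(300,590),wall=(400,372),housing=(160,100),tick=(136,548),gp=(290,460)).items(): print(n,P(c))
a,b=P((560,60)),P((617,540)); d=a-b; print('yaw edge',np.arctan2(d[1],d[0]))
# dial bar via depth: heights above disc
D=f['depth']; vv,uu=np.mgrid[185:225,240:275]
W=np.array([pt(f,u,v) for u,v in zip(uu.ravel(),vv.ravel())]).reshape(*uu.shape,3)
print((W[4:36:2,4:32:2,2]*1000).astype(int))
g=f['color'][185:225,240:275].astype(int).sum(2)
m=(g<150)
print('dark centroid',uu[m].mean(),vv[m].mean())
top=W[...,2][m].max(); 
vv,uu=np.mgrid[120:150,335:370]
W=np.array([pt(f,u,v) for u,v in zip(uu.ravel(),vv.ravel())]).reshape(*uu.shape,3)
print((W[::2,::2,2]*1000).astype(int))
# blade top and max heights
```

```text
dial [0.4935 0.1561 0.1141]
dialbarF [0.4871 0.1678 0.1185]
dialedge [0.4825 0.137  0.0976]
htop [ 0.664  -0.0818  0.1551]
htop2 [ 0.6618 -0.071   0.1567]
hfoot [ 0.6526 -0.0585  0.101 ]
pointer [ 0.5929 -0.1141  0.0711]
mark [ 0.4851 -0.1359  0.0664]
strip0 [ 0.7681 -0.1013  0.0624]
strip1 [ 0.4781 -0.1353  0.0691]
e0 [ 0.7747 -0.1108  0.062 ]
e1 [ 0.4723 -0.1471  0.0631]
cover [0.4392 0.0475 0.0182]
wall [ 0.5664 -0.0031  0.1419]
housing [0.7139 0.1393 0.1905]
tick [0.463  0.1516 0.0775]
gp [0.5129 0.0615 0.153 ]
yaw edge 0.11950795095119193
[[  48   48   47   48   72   68   77   73   69   75   75   76   81   79]
 [  80   77   71   78   75   76   75   75   74   77   77   76   84   74]
 [  81   76   79   73   82   78   97   92   76   77   76   79   78   74]
 [  73   77   79   82   97   96   97   94   94   93   79   77   79   82]
 [  76   78   82   97   96   92   96   93   88  121  123   76   76   73]
 [  80   77   91   87   89   95   91  110  117  119  122   96   75   73]
 [  74   80   99   90   93   90  119  119  119  122  114   91   80   81]
 [  73   92   94   93   94  118  114  1
[... 1095 characters left out ...]
155 154 150  61  67  68]
 [ 89  94  95  94  98  99 133 153 156 151 157 158 152 157 153  69  63  62]
 [ 99  95  96  89  96 104 129 148 153 161 159 156 156 152  65  66  65  67]
 [ 94  94  96  92  92 101 125 144 153 148 146 153 150 137  68  66  67  68]
 [ 93  92  95  91  91  99 115 129 135 132 125 129 114  95  68  65  66  61]
 [ 99  97  94  95  93  97  99 100 100  98 103  96  97  95  67  62  63  63]
 [ 92  92  93  93  94 101 101  99  97  99  98  97  93 100  66  65  67  61]
 [ 96  91  93  92  94 100  95  91  96  96  94  94  92  95  66  70  62  65]
 [ 95  92  95 100  96  91  98  93  97  92  98  94  96  96  67  68  64  63]
 [ 95  92  95  96  96  93  91  95  91  92  98  95  93  90  65  68  66  69]]
```

Run:
```python
from h import *
np.set_printoptions(precision=4,suppress=True)
f=dict(np.load('pics/top0.npz'))
def cloud(v0,v1,u0,u1,zl,zh):
    W=np.array([pt(f,u,v) for v in range(v0,v1) for u in range(u0,u1)])
    return W[(W[:,2]>zl)&(W[:,2]<zh)]
for n,a in dict(bar=(190,218,243,272,.108,.13),disc=(185,218,243,272,.086,.13),handle=(124,142,345,366,.144,.17)).items():
    W=cloud(*a); r=cv2.minAreaRect((W[:,:2]*1000).astype(np.float32))
    w,v=np.linalg.eigh(np.cov(W[:,:2].T)); 
    print(n,len(W),'mean',W.mean(0),'axis ang',np.arctan2(v[1,-1],v[0,-1]),'rect',r)
```

```text
bar 99 mean [0.4937 0.156  0.1184] axis ang 2.1959223947860647 rect ((494.17449951171875, 156.37091064453125), (12.318525314331055, 45.44181823730469), 35.410213470458984)
disc 381 mean [0.4935 0.156  0.0999] axis ang -2.991318681112143 rect ((493.25897216796875, 156.88107299804688), (53.229496002197266, 51.11933135986328), 0.5990186929702759)
handle 148 mean [ 0.6625 -0.0733  0.154 ] axis ang 1.6683232937227872 rect ((663.2174072265625, -74.05802917480469), (24.347509384155273, 36.23283004760742), 13.755874633789062)
```

Dial axis is at (0.494, 0.156), with the bar top at z 0.119 and dial angle about 1.07. Slicer yaw is about 0.118 and the handle is at (0.663, −0.074, 0.129). The pointer and mark positions agree with the given offsets: 109.6 mm apart along x, against 110 mm expected. I'll turn the tool first, then travel.

Emit:
step_arm([
  {"translation": [0, 0, 0], "turn": [0, 0, -7.1], "hand": -0.2},
  {"translation": [0, 0, 0], "turn": [0, 0, -7.1], "hand": -0.2},
  {"translation": [0, 0, 0], "turn": [0, 0, -7.1], "hand": -0.2},
  {"translation": [0, 0, 0], "turn": [0, 0, -7.1], "hand": -0.2},
  {"translation": [0, 0, 0], "turn": [0, 0, -7.1], "hand": -0.2},
  {"translation": [0, 0, 0], "turn": [0, 0, -7.1], "hand": -0.2},
  {"translation": [0, 0, 0], "turn": [0, 0, -7.1], "hand": -0.2},
  {"translation": [0, 0, 0], "turn": [0, 0, -7.1], "hand": -0.2},
  {"translation": [0, 0, 0], "turn": [0, 0, -7.1], "hand": -0.2},
  {"translation": [0, 0, 0], "turn": [0, 0, -7.1], "hand": -0.2},
])

```text
time: 0.93
eef_pos: [0.2076, -0.5893, 0.2309]
tool_rot: [-0.0, 0.702, 0.712, 0.0]
ft_force: [0.4, 0.3, -0.1]
grip_width: 0.405
grasp_force: 0.0
```

Emit:
step_arm([
  {"translation": [0, 0, 0], "turn": [0, 0, -7.1], "hand": -0.2},
  {"translation": [0, 0, 0], "turn": [0, 0, -7.1], "hand": -0.2},
  {"translation": [0, 0, 0], "turn": [0, 0, -7.1], "hand": -0.2},
  {"translation": [0, 0, 0], "turn": [0, 0, -7.1], "hand": -0.2},
  {"translation": [0, 0, 0], "turn": [0, 0, -7.1], "hand": -0.2},
  {"translation": [16, 25, 0], "turn": [0, 0, 0], "hand": -0.2},
  {"translation": [16, 25, 0], "turn": [0, 0, 0], "hand": -0.2},
  {"translation": [16, 25, 0], "turn": [0, 0, 0], "hand": -0.2},
  {"translation": [16, 25, 0], "turn": [0, 0, 0], "hand": -0.2},
  {"translation": [16, 25, 0], "turn": [0, 0, 0], "hand": -0.2},
])

```text
time: 1.77
eef_pos: [0.2622, -0.4498, 0.231]
tool_rot: [-0.0, 0.455, 0.891, 0.0]
ft_force: [1.7, -0.7, -0.3]
grip_width: 0.402
grasp_force: 0.0
```

```bash
cat >> h.py <<'E'
from scipy.spatial.transform import Rotation as R
np.set_printoptions(precision=4,suppress=True)
def go(p,psi):
    s=bot.get_state(); r=R.from_quat(s['tool_rot'],scalar_first=True)
    x=r.as_matrix()[:,0]; a=np.arctan2(x[1],x[0]); d=(psi-a+np.pi)%(2*np.pi)-np.pi
    print('t',s['time'],'pos',s['eef_pos'],'psi',a,'tilt z',r.as_matrix()[:,2],'w',s['grip_width'],'gf',s['grasp_force'],'F',s['ft_force'],'M',s['torque'],'q',s['joint_pos'])
    print('shift mm (tool axes now)',r.inv().apply(np.array(p)-s['eef_pos'])*1000,'turn z deg',-np.degrees(d))
E
python3 -c "
from h import *
go([.494,.1562,.231],2.196)"
```

```text
t 1.7667 pos [ 0.2622 -0.4498  0.231 ] psi 2.197369242918447 tilt z [-0.0004  0.0005 -1.    ] w 0.40195646536147145 gf 0.0 F [ 1.7038 -0.7147 -0.3083] M [ 0.0179 -0.0229  0.0386] q [ 1.3577  0.2586 -0.4366  1.8596  0.1249  1.0508  1.4981]
shift mm (tool axes now) [354.9972 543.1298   0.1726] turn z deg 0.07845184035516832
```

Emit:
step_arm([
  {"translation": [17.7, 27.1, 0], "turn": [0, 0, 0], "hand": -0.2},
  {"translation": [17.7, 27.1, 0], "turn": [0, 0, 0], "hand": -0.2},
  {"translation": [17.7, 27.1, 0], "turn": [0, 0, 0], "hand": -0.2},
  {"translation": [17.7, 27.1, 0], "turn": [0, 0, 0], "hand": -0.2},
  {"translation": [17.7, 27.1, 0], "turn": [0, 0, 0], "hand": -0.2},
  {"translation": [17.7, 27.1, 0], "turn": [0, 0, 0], "hand": -0.2},
  {"translation": [17.7, 27.1, 0], "turn": [0, 0, 0], "hand": -0.2},
  {"translation": [17.7, 27.1, 0], "turn": [0, 0, 0], "hand": -0.2},
  {"translation": [17.7, 27.1, 0], "turn": [0, 0, 0], "hand": -0.2},
  {"translation": [17.7, 27.1, 0], "turn": [0, 0, 0], "hand": -0.2},
])

```text
time: 2.6
eef_pos: [0.3778, -0.1475, 0.2313]
tool_rot: [-0.0, 0.455, 0.891, -0.0]
ft_force: [0.6, -1.5, -0.3]
grip_width: 0.405
grasp_force: 0.0
```

Emit:
step_arm([
  {"translation": [17.7, 27.1, 0], "turn": [0, 0, 0], "hand": -0.2},
  {"translation": [17.7, 27.1, 0], "turn": [0, 0, 0], "hand": -0.2},
  {"translation": [17.7, 27.1, 0], "turn": [0, 0, 0], "hand": -0.2},
  {"translation": [17.7, 27.1, 0], "turn": [0, 0, 0], "hand": -0.2},
  {"translation": [17.7, 27.1, 0], "turn": [0, 0, 0], "hand": -0.2},
  {"translation": [17.7, 27.1, 0], "turn": [0, 0, 0], "hand": -0.2},
  {"translation": [17.7, 27.1, 0], "turn": [0, 0, 0], "hand": -0.2},
  {"translation": [17.7, 27.1, 0], "turn": [0, 0, 0], "hand": -0.2},
  {"translation": [17.7, 27.1, 0], "turn": [0, 0, 0], "hand": -0.2},
  {"translation": [17.7, 27.1, 0], "turn": [0, 0, 0], "hand": -0.2},
])

```text
time: 3.43
eef_pos: [0.4936, 0.1547, 0.231]
tool_rot: [-0.0, 0.455, 0.891, -0.0]
ft_force: [0.1, -0.3, 0.4]
grip_width: 0.401
grasp_force: 0.0
```

```bash
python3 -c "
from h import *
go([.494,.1562,.097],2.196)"
```

```text
t 3.4333 pos [0.4936 0.1547 0.231 ] psi 2.1971721209725357 tilt z [-0.0004 -0.0002 -1.    ] w 0.40055776832777923 gf 0.0 F [ 0.1103 -0.3428  0.4025] M [-0.0497  0.0349 -0.0372] q [ 0.3948  0.3465 -0.9146  1.8565  0.3085  1.0888 -0.0104]
shift mm (tool axes now) [  1.0091   1.2458 134.006 ] turn z deg 0.06715758480505336
```

Emit:
step_arm([
  {"translation": [1, 1, 25], "turn": [0, 0, 0], "hand": -0.2},
  {"translation": [0, 0, 25], "turn": [0, 0, 0], "hand": -0.2},
  {"translation": [0, 0, 25], "turn": [0, 0, 0], "hand": -0.2},
  {"translation": [0, 0, 20], "turn": [0, 0, 0], "hand": -0.2},
  {"translation": [0, 0, 15], "turn": [0, 0, 0], "hand": -0.2},
  {"translation": [0, 0, 10], "turn": [0, 0, 0], "hand": -0.2},
  {"translation": [0, 0, 8], "turn": [0, 0, 0], "hand": -0.2},
  {"translation": [0, 0, 5], "turn": [0, 0, 0], "hand": -0.2},
  {"translation": [0, 0, 0], "turn": [0, 0, 0], "hand": -0.2},
])

```text
time: 4.18
eef_pos: [0.4935, 0.1546, 0.0978]
tool_rot: [-0.0, 0.455, 0.891, -0.0]
ft_force: [0.3, -0.5, 0.0]
grip_width: 0.4
grasp_force: 0.0
```

Emit:
step_arm([
  {"translation": [0, 0, 0], "turn": [0, 0, 0], "hand": -1},
  {"translation": [0, 0, 0], "turn": [0, 0, 0], "hand": -1},
  {"translation": [0, 0, 0], "turn": [0, 0, 0], "hand": -1},
  {"translation": [0, 0, 0], "turn": [0, 0, 0], "hand": -1},
  {"translation": [0, 0, 0], "turn": [0, 0, 0], "hand": -1},
])

```text
time: 4.6
eef_pos: [0.4943, 0.155, 0.0992]
tool_rot: [0.001, 0.455, 0.891, 0.001]
ft_force: [-0.5, 0.5, 7.7]
grip_width: 0.127
grasp_force: 61.1
```

```bash
python3 -c "
from h import *
go([.494,.1562,.098],3.26)"
```

```text
t 4.6 pos [0.4943 0.155  0.0992] psi 2.1974031449254348 tilt z [ 0.0017  0.0005 -1.    ] w 0.126938669023071 gf 61.148825883865356 F [-0.4855  0.5386  7.6759] M [ 0.1553 -0.0263 -0.0568] q [ 0.2754  0.5272 -0.7948  1.969   0.4994  0.8485 -0.1655]
shift mm (tool axes now) [1.1485 0.4915 1.165 ] turn z deg -60.88231511964697
```

The bar is gripped at about 12 mm opening. The fingertips press lightly on the disc, so I'll lift 2 mm and turn anticlockwise.

Emit:
step_arm([
  {"translation": [0, 0, -2], "turn": [0, 0, 0], "hand": -1},
  {"translation": [0, 0, 0], "turn": [0, 0, -6], "hand": -1},
  {"translation": [0, 0, 0], "turn": [0, 0, -6], "hand": -1},
  {"translation": [0, 0, 0], "turn": [0, 0, -6], "hand": -1},
  {"translation": [0, 0, 0], "turn": [0, 0, -6], "hand": -1},
  {"translation": [0, 0, 0], "turn": [0, 0, -6], "hand": -1},
  {"translation": [0, 0, 0], "turn": [0, 0, -6], "hand": -1},
  {"translation": [0, 0, 0], "turn": [0, 0, -6], "hand": -1},
  {"translation": [0, 0, 0], "turn": [0, 0, -6], "hand": -1},
  {"translation": [0, 0, 0], "turn": [0, 0, -6], "hand": -1},
])

```text
time: 5.43
eef_pos: [0.4947, 0.156, 0.0997]
tool_rot: [0.001, -0.002, 1.0, 0.002]
ft_force: [21.2, 19.5, -45.8]
grip_width: 0.122
grasp_force: 61.0
```

```bash
python3 -c "
from h import *
go([.494,.1562,.098],3.26)"
```

```text
t 5.4333 pos [0.4947 0.156  0.0997] psi -3.137681660454066 tilt z [ 0.0022  0.0045 -1.    ] w 0.12168746048432928 gf 60.99293768405914 F [ 21.2173  19.5144 -45.8291] M [ 4.0383 -4.6015 -0.0526] q [ 0.4234  0.6228 -1.0083  1.9643  0.6625  0.924   0.6502]
shift mm (tool axes now) [0.7136 0.1917 1.7067] turn z deg -6.560157812266526
```

Emit:
step_arm([
  {"translation": [-0.7, 0.7, 1.5], "turn": [0, 0, -1], "hand": -1},
  {"translation": [0, 0, 0], "turn": [0, 0, -2], "hand": -1},
  {"translation": [0, 0, 0], "turn": [0, 0, -2], "hand": -1},
  {"translation": [0, 0, 0], "turn": [0, 0, -1.5], "hand": -1},
  {"translation": [0, 0, 0], "turn": [0, 0, 0], "hand": -1},
  {"translation": [0, 0, 0], "turn": [0, 0, 0], "hand": -1},
])

```text
time: 5.93
eef_pos: [0.495, 0.1565, 0.0994]
tool_rot: [0.001, -0.056, 0.998, 0.001]
ft_force: [5.5, 8.0, -3.5]
grip_width: 0.119
grasp_force: 66.7
```

```bash
python3 -c "
from h import *
go([.494,.1562,.098],3.26)"
```

```text
t 5.9333 pos [0.495  0.1565 0.0994] psi -3.028903864382697 tilt z [ 0.0018  0.0022 -1.    ] w 0.11909648080643563 gf 66.71197772026062 F [ 5.478   7.979  -3.4616] M [ 1.6133 -1.2166  0.0415] q [ 0.4348  0.6373 -1.0303  1.9623  0.684   0.9372  0.7407]
shift mm (tool axes now) [ 1.0411 -0.1716  1.3831] turn z deg -0.3276491926423512
```

Emit:
step_arm([
  {"translation": [0, 0, 0], "turn": [0, 0, -1], "hand": -1},
  {"translation": [0, 0, 0], "turn": [0, 0, -1], "hand": -1},
  {"translation": [0, 0, 0], "turn": [0, 0, -1], "hand": -1},
  {"translation": [0, 0, 0], "turn": [0, 0, 0], "hand": -1},
])

```text
time: 6.27
eef_pos: [0.495, 0.1565, 0.0994]
tool_rot: [0.001, -0.082, 0.997, 0.001]
ft_force: [5.5, 9.0, -3.4]
grip_width: 0.126
grasp_force: 68.2
```

```bash
python3 -c "
from h import *
go([.494,.1562,.098],3.26)"
```

```text
t 6.2667 pos [0.495  0.1565 0.0994] psi -2.9766938839775854 tilt z [ 0.0017  0.0026 -1.    ] w 0.12613811525989282 gf 68.24669480323792 F [ 5.4718  8.9938 -3.4065] M [ 1.8267 -1.1572 -0.9184] q [ 0.4419  0.6439 -1.0414  1.962   0.6931  0.9425  0.7859]
shift mm (tool axes now) [ 1.0896 -0.1478  1.4012] turn z deg 2.6637623330312525
```

Mz has jumped to −0.9 N m, so the dial is on its hard stop. I'll release, rise and check.

Emit:
step_arm([
  {"translation": [0, 0, 0], "turn": [0, 0, 1], "hand": -1},
  {"translation": [0, 0, 0], "turn": [0, 0, 0], "hand": -0.2},
  {"translation": [0, 0, 0], "turn": [0, 0, 0], "hand": -0.2},
  {"translation": [0, 0, 0], "turn": [0, 0, 0], "hand": -0.2},
  {"translation": [0, 0, 0], "turn": [0, 0, 0], "hand": -0.2},
  {"translation": [0, 0, -15], "turn": [0, 0, 0], "hand": -0.2},
  {"translation": [0, 0, -25], "turn": [0, 0, 0], "hand": -0.2},
  {"translation": [0, 0, -30], "turn": [0, 0, 0], "hand": -0.2},
  {"translation": [0, 0, -35], "turn": [0, 0, 0], "hand": -0.2},
  {"translation": [0, 0, -35], "turn": [0, 0, 0], "hand": -0.2},
])

```text
time: 7.1
eef_pos: [0.4936, 0.1556, 0.2411]
tool_rot: [-0.0, -0.074, 0.997, 0.0]
ft_force: [0.0, -0.4, -0.4]
grip_width: 0.4
grasp_force: 0.0
```

```bash
python3 -c "
from h import *
go([.494,-.02,.24],1.689)
f=snap('scene','scene1')
c=f['color'][160:260,225:325,::-1]
cv2.imwrite('pics/c3.png',cv2.resize(cv2.convertScaleAbs(c,alpha=1.2,beta=25),None,fx=5,fy=5,interpolation=2))"
```

```text
t 7.1 pos [0.4936 0.1556 0.2411] psi -2.993625682661162 tilt z [-0.001   0.0004 -1.    ] w 0.40020263868383377 gf 0.0 F [ 0.0063 -0.3801 -0.3977] M [-0.0479 -0.0046  0.0146] q [ 0.5868  0.4591 -1.207   1.84    0.4656  1.1701  0.9427]
shift mm (tool axes now) [  25.4853 -173.7756    0.9998] turn z deg 91.70531134394946
```

View pics/c3.png

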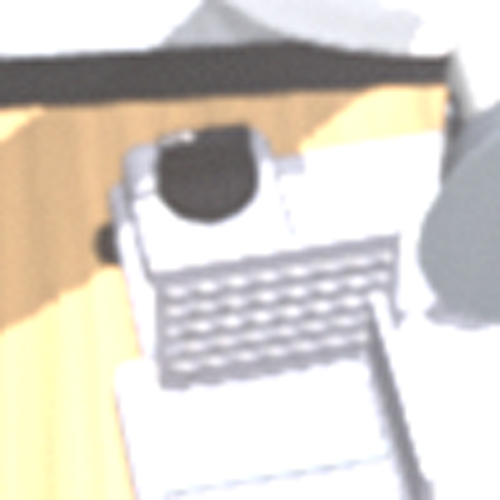

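The crop shows the dial bar lying along the slicer's x axis, with its white line at the front end, near crop (175,135). Joint 3 is close to its range limit, so I'll move right and watch it.

Emit:
step_arm([
  {"translation": [3, -20, 0], "turn": [0, 0, 5], "hand": 0.5},
  {"translation": [3, -20, 0], "turn": [0, 0, 5], "hand": 1},
  {"translation": [3, -25, 0], "turn": [0, 0, 5], "hand": 1},
])

```text
time: 7.4
eef_pos: [0.4886, 0.0903, 0.2399]
tool_rot: [0.0, 0.059, 0.998, 0.0]
ft_force: [-0.1, 0.0, -0.2]
grip_width: 0.809
grasp_force: 0.0
```

```bash
python3 -c "
from h import *
go([.494,-.074,.24],1.689)"
```

```text
t 7.4 pos [0.4886 0.0903 0.2399] psi 3.02425248990194 tilt z [ 0.0008  0.0004 -1.    ] w 0.8093564063797885 gf 0.0 F [-0.144   0.0369 -0.168 ] M [ 0.0857 -0.0434  0.0007] q [ 0.7246  0.3852 -1.1767  1.8896  0.394   1.1282  0.8531]
shift mm (tool axes now) [ -24.5885 -162.5443   -0.1181] turn z deg 76.50433225571574
```

Emit:
step_arm([
  {"translation": [-2, -16.3, 0], "turn": [0, 0, 7], "hand": 1},
  {"translation": [-3.9, -15.9, 0], "turn": [0, 0, 7], "hand": 1},
  {"translation": [-5.8, -15.3, 0], "turn": [0, 0, 7], "hand": 1},
  {"translation": [-7.6, -14.5, 0], "turn": [0, 0, 7], "hand": 1},
  {"translation": [-9.4, -13.4, 0], "turn": [0, 0, 7], "hand": 1},
  {"translation": [-11, -12.2, 0], "turn": [0, 0, 7], "hand": 1},
  {"translation": [-12.3, -10.8, 0], "turn": [0, 0, 7], "hand": 1},
  {"translation": [-13.5, -9.2, 0], "turn": [0, 0, 7], "hand": 1},
  {"translation": [-14.6, -7.6, 0], "turn": [0, 0, 7], "hand": 1},
  {"translation": [-15.4, -5.6, 0], "turn": [0, 0, 7], "hand": 1},
])

```text
time: 8.23
eef_pos: [0.4893, -0.0742, 0.2398]
tool_rot: [0.0, 0.622, 0.783, 0.0]
ft_force: [0.5, 0.0, -0.1]
grip_width: 1.002
grasp_force: 0.0
```

```bash
python3 -c "
from h import *
go([.663,-.074,.24],1.689)"
```

```text
t 8.2333 pos [ 0.4893 -0.0742  0.2398] psi 1.7995766040282337 tilt z [ 0.0005 -0.     -1.    ] w 1.0021221823030046 gf 0.0 F [ 0.4734  0.02   -0.1022] M [ 0.0074 -0.016   0.0314] q [ 0.8494  0.2715 -0.8811  1.8986  0.2369  1.0791  0.1021]
shift mm (tool axes now) [-39.2003 169.212   -0.1152] turn z deg 6.335572723707086
```

Emit:
step_arm([
  {"translation": [0, 0, 0], "turn": [0, 0, 6.3], "hand": 1},
  {"translation": [-2.9, 24.6, 0], "turn": [0, 0, 0], "hand": 1},
  {"translation": [-2.9, 24.6, 0], "turn": [0, 0, 0], "hand": 1},
  {"translation": [-2.9, 24.6, 0], "turn": [0, 0, 0], "hand": 1},
  {"translation": [-2.9, 24.6, 0], "turn": [0, 0, 0], "hand": 1},
  {"translation": [-2.9, 24.6, 0], "turn": [0, 0, 0], "hand": 1},
  {"translation": [-2.9, 24.6, 0], "turn": [0, 0, 0], "hand": 1},
  {"translation": [-2.9, 24.6, 0], "turn": [0, 0, 0], "hand": 1},
  {"translation": [0, 0, 0], "turn": [0, 0, 0], "hand": 1},
])

```text
time: 8.98
eef_pos: [0.6655, -0.072, 0.2391]
tool_rot: [-0.001, 0.662, 0.75, 0.001]
ft_force: [0.4, 1.0, 0.1]
grip_width: 0.998
grasp_force: 0.0
```

```bash
python3 -c "
from h import *
go([.663,-.074,.11],1.689)
f=snap('top','top1')
W=np.array([pt(f,u,v) for v in range(190,218) for u in range(243,272)])
W=W[(W[:,2]>.108)&(W[:,2]<.13)]; print(len(W),W.mean(0))
if len(W)>20:
  w,v=np.linalg.eigh(np.cov(W[:,:2].T)); print('bar ang',np.arctan(v[1,-1]/v[0,-1]))
snap('scene','scene2')
"
```

```text
t 8.9833 pos [ 0.6655 -0.072   0.2391] psi 1.695412310827992 tilt z [ 0.0007  0.0023 -1.    ] w 0.997990731923527 gf 0.0 F [0.4471 0.9906 0.1008] M [ 0.0024 -0.0866 -0.0308] q [ 0.5697  0.6023 -0.7659  1.4639  0.4249  1.246  -0.119 ]
shift mm (tool axes now) [ -1.9539  -2.8496 129.0877] turn z deg 0.36739834736997273
95 [0.4939 0.156  0.1187]
bar ang 0.12188579974231098
```

View pics/scene2.png

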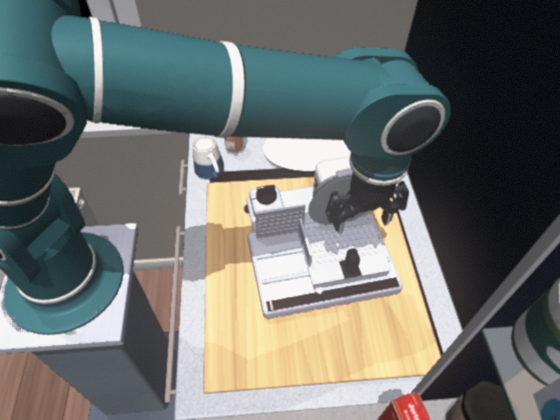

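The picture shows the gripper open above the handle, near (350,262), and clear of the blade. The dial bar angle is 0.122, which matches the slicer yaw, so the dial is at zero. I'll descend over the handle.

Emit:
step_arm([
  {"translation": [-2, -2.8, 20], "turn": [0, 0, 0.3], "hand": 1},
  {"translation": [0, 0, 20], "turn": [0, 0, 0], "hand": 1},
  {"translation": [0, 0, 20], "turn": [0, 0, 0], "hand": 1},
  {"translation": [0, 0, 20], "turn": [0, 0, 0], "hand": 1},
  {"translation": [0, 0, 20], "turn": [0, 0, 0], "hand": 1},
  {"translation": [0, 0, 15], "turn": [0, 0, 0], "hand": 1},
  {"translation": [0, 0, 11], "turn": [0, 0, 0], "hand": 1},
  {"translation": [0, 0, 0], "turn": [0, 0, 0], "hand": 1},
  {"translation": [0, 0, 0], "turn": [0, 0, 0], "hand": 1},
])

```text
time: 9.83
eef_pos: [0.6602, -0.0749, 0.1133]
tool_rot: [-0.0, 0.664, 0.748, 0.0]
ft_force: [-0.6, 0.3, 1.2]
grip_width: 1.002
grasp_force: 0.0
```

```bash
python3 -c "
from h import *
go([.663,-.074,.113],1.689)"
```

```text
t 9.8333 pos [ 0.6602 -0.0749  0.1133] psi 1.6896741051372965 tilt z [ 0.      0.0003 -1.    ] w 1.0020741793705212 gf 0.0 F [-0.5574  0.2811  1.2242] M [-0.0212  0.0049  0.0231] q [ 0.5425  0.7162 -0.7026  1.5829  0.5156  1.0353 -0.1884]
shift mm (tool axes now) [0.5644 2.8399 0.3205] turn z deg 0.03862337931516294
```

Emit:
step_arm([
  {"translation": [0.5, 2.8, 0], "turn": [0, 0, 0], "hand": 0.3},
  {"translation": [0, 0, 0], "turn": [0, 0, 0], "hand": -1},
  {"translation": [0, 0, 0], "turn": [0, 0, 0], "hand": -1},
  {"translation": [0, 0, 0], "turn": [0, 0, 0], "hand": -1},
  {"translation": [0, 0, 0], "turn": [0, 0, 0], "hand": -1},
  {"translation": [0, 0, 0], "turn": [0, 0, 0], "hand": -1},
  {"translation": [0, 0, 0], "turn": [0, 0, 0], "hand": -1},
])

```text
time: 10.42
eef_pos: [0.663, -0.0742, 0.1132]
tool_rot: [0.0, 0.664, 0.748, -0.0]
ft_force: [-3.1, 0.0, 5.5]
grip_width: 0.275
grasp_force: 58.8
```

```bash
python3 -c "
from h import *
p=bot.get_state()['eef_pos']
go(p-.11*np.array([np.cos(.119),np.sin(.119),0]),1.689)"
```

```text
t 10.4167 pos [ 0.663  -0.0742  0.1132] psi 1.6898389883939509 tilt z [ 0.0002 -0.0002 -1.    ] w 0.2749378140881293 gf 58.79929304122925 F [-3.1225  0.0032  5.5448] M [-0.0899  0.568   0.2181] q [ 0.5382  0.7203 -0.7013  1.5756  0.5169  1.0384 -0.1892]
shift mm (tool axes now) [   0.0047 -110.       -0.0135] turn z deg 0.048070494033827446
```

The handle is gripped at 23.4 mm opening. I'll pull 90 mm first, then check.

Emit:
step_arm([
  {"translation": [0, -5, 0], "turn": [0, 0, 0], "hand": -1},
  {"translation": [0, -10, 0], "turn": [0, 0, 0], "hand": -1},
  {"translation": [0, -10, 0], "turn": [0, 0, 0], "hand": -1},
  {"translation": [0, -12, 0], "turn": [0, 0, 0], "hand": -1},
  {"translation": [0, -12, 0], "turn": [0, 0, 0], "hand": -1},
  {"translation": [0, -12, 0], "turn": [0, 0, 0], "hand": -1},
  {"translation": [0, -12, 0], "turn": [0, 0, 0], "hand": -1},
  {"translation": [0, -12, 0], "turn": [0, 0, 0], "hand": -1},
  {"translation": [0, -5, 0], "turn": [0, 0, 0], "hand": -1},
  {"translation": [0, 0, 0], "turn": [0, 0, 0], "hand": -1},
])

```text
time: 11.25
eef_pos: [0.5735, -0.0852, 0.1132]
tool_rot: [0.001, 0.664, 0.748, 0.0]
ft_force: [7.2, -1.1, -3.4]
grip_width: 0.275
grasp_force: 59.5
```

```bash
python3 -c "
from h import *
go(np.array([.663,-.0742,.1132])-.11*np.array([np.cos(.119),np.sin(.119),0]),1.689)"
```

```text
t 11.25 pos [ 0.5735 -0.0852  0.1132] psi 1.6895205565552518 tilt z [ 0.0016 -0.0005 -1.    ] w 0.27516453363801285 gf 59.46910321712494 F [ 7.1539 -1.0736 -3.4179] M [-0.2461 -1.2074  0.2584] q [ 0.6532  0.5876 -0.7381  1.8098  0.484   0.9316 -0.1794]
shift mm (tool axes now) [  0.3118 -19.7899  -0.0109] turn z deg 0.02982569361378056
```

Emit:
step_arm([
  {"translation": [0, -6, 0], "turn": [0, 0, 0], "hand": -1},
  {"translation": [0, -6, 0], "turn": [0, 0, 0], "hand": -1},
  {"translation": [0, -4, 0], "turn": [0, 0, 0], "hand": -1},
  {"translation": [0, -3.5, 0], "turn": [0, 0, 0], "hand": -1},
  {"translation": [0, 0, 0], "turn": [0, 0, 0], "hand": -1},
  {"translation": [0, 0, 0], "turn": [0, 0, 0], "hand": -1},
  {"translation": [0, 0, 0], "turn": [0, 0, 0], "hand": -1},
  {"translation": [0, 0, 0], "turn": [0, 0, 0], "hand": -1},
  {"translation": [0, 0, 0], "turn": [0, 0, 0], "hand": -1},
])

```text
time: 12.0
eef_pos: [0.5552, -0.0875, 0.1132]
tool_rot: [0.001, 0.664, 0.748, 0.001]
ft_force: [7.9, -1.5, -1.5]
grip_width: 0.278
grasp_force: 60.8
```

```bash
python3 -c "
from h import *
go(np.array([.663,-.0742,.1132])-.11*np.array([np.cos(.119),np.sin(.119),0]),1.689)
f=snap('top','top2'); g=snap('scene','scene3')
big=lambda c,k:cv2.resize(cv2.convertScaleAbs(c[:,:,::-1],alpha=1.2,beta=25),None,fx=k,fy=k,interpolation=2)
a=big(f['color'][190:225,345:385],10); b=big(g['color'][270:320,255:305],7)
cv2.imwrite('pics/c4.png',np.hstack([a,b]))"
```

```text
t 12.0 pos [ 0.5552 -0.0875  0.1132] psi 1.6895567562309242 tilt z [ 0.0021 -0.0004 -1.    ] w 0.27778842038987384 gf 60.805293917655945 F [ 7.9261 -1.4828 -1.511 ] M [-0.5293 -1.2821  0.2814] q [ 0.6784  0.5604 -0.7467  1.8547  0.4751  0.9106 -0.1725]
shift mm (tool axes now) [ 0.3958 -1.362  -0.0491] turn z deg 0.031899782249562254
```

View pics/c4.png

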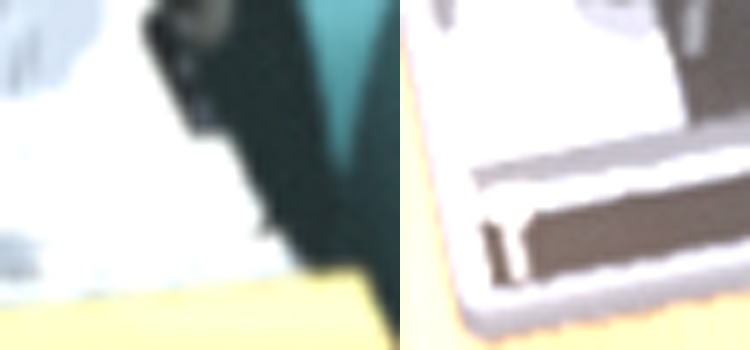

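The scene crop shows the pointer tip running straight into the white mark, with the tip near crop (513,228) and the line running down to (520,275). The top view is hidden by the arm. Measured travel is 108.6 mm, so I'll add about 1.2 mm and let it settle.

Emit:
step_arm([
  {"translation": [0, -1.2, 0], "turn": [0, 0, 0], "hand": -1},
  {"translation": [0, 0, 0], "turn": [0, 0, 0], "hand": -1},
  {"translation": [0, 0, 0], "turn": [0, 0, 0], "hand": -1},
  {"translation": [0, 0, 0], "turn": [0, 0, 0], "hand": -1},
  {"translation": [0, 0, 0], "turn": [0, 0, 0], "hand": -1},
  {"translation": [0, 0, 0], "turn": [0, 0, 0], "hand": -1},
  {"translation": [0, 0, 0], "turn": [0, 0, 0], "hand": -1},
  {"translation": [0, 0, 0], "turn": [0, 0, 0], "hand": -1},
])

```text
time: 12.77
eef_pos: [0.554, -0.0876, 0.1132]
tool_rot: [0.001, 0.664, 0.748, 0.001]
ft_force: [8.2, -3.2, -1.2]
grip_width: 0.275
grasp_force: 60.8
```

```bash
python3 -c "
from h import *
go(np.array([.663,-.0742,.1132])-.11*np.array([np.cos(.119),np.sin(.119),0]),1.689)
f=snap('top','top3')
W=np.array([pt(f,u,v) for v in range(190,218) for u in range(243,272)])
W=W[(W[:,2]>.108)&(W[:,2]<.13)]; print(len(W))
w,v=np.linalg.eigh(np.cov(W[:,:2].T)); print('bar ang',np.arctan(v[1,-1]/v[0,-1]))
print(bot.sign_off())"
```

```text
t 12.7667 pos [ 0.554  -0.0876  0.1132] psi 1.6895596717613723 tilt z [ 0.0022 -0.0003 -1.    ] w 0.2745026129200642 gf 60.847145318984985 F [ 8.1636 -3.2421 -1.2135] M [-0.4962 -1.2406  0.2928] q [ 0.68    0.5586 -0.7473  1.8575  0.4745  0.9092 -0.172 ]
shift mm (tool axes now) [ 0.3869 -0.2102 -0.0266] turn z deg 0.032066829839284716
95
bar ang 0.12229426109719384
the job is handed in; nothing more can be done
None
```

The job is handed in: the dial is back at its zero stop, and the gripper is holding the carriage with its pointer on the lift-off mark (about 109.8 mm out by the arm's own position); I never moved near the plate, jar or mug, and no verdict came back.

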